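# Lock the turning index disc with its pin

### The arm

A 7-joint arm with a two-finger parallel gripper is mounted at the origin on a cart in front of the work surface, level with it; the furniture and walls round the work are solid. World frame = base frame: x ahead of the robot, y to its left, z up, the work surface at z = 0. Lengths are in m, angles in rad, forces in N, time in s.
With the tool pointing down it reaches from about 0.425 to 0.875 m from the base axis. Payload 9.9 kg.
Tool frame: the origin (TCP) lies between the finger pads; the fingertips stand 14 mm ahead of it and the grasp point (between the pads) lies 5 mm behind it (arm.nose_length is the distance from the TCP to the fingertips, in m); z points along the fingers, y is the line along which they close (so a half turn about z gives the same grasp; the last joint's range is limited). The gripper opens to 85 mm and grips with 20 to 120 N. Pads are 22 mm wide; open, the fingers measure 114 mm over their backs; the gripper's body (76 mm by 85 mm) begins 54 mm behind the grasp point. The pads swing forward as they close: fully open they stand 13 mm farther back than shut.
Start: joints at [-1.195, 0.576, 0.025, 1.437, -0.015, 1.129, -0.057], TCP at [0.3, 0.605, 0.245] pointing down, gripper open.
Joint ranges: [-2.76, 2.76], [-0.34, 2.15], [-1.52, 1.57], [0.19, 2.46], [-1.09, 4.23], [0.17, 1.99], [-2.82, 2.82]. Speed limits (rad/s): [2.22, 2.22, 3.01, 3.01, 3.14, 3.14, 3.14].

### API

Orientations are given as [roll, pitch, yaw] about the fixed x, y, z axes, in that order (R = Rz(yaw) Ry(pitch) Rx(roll)).
In Python, from station import arm gives the robot as it stands.
- The arm moves only by the tool send_rows, never from a script. Its argument "deltas" is a list of rows, each a list of 5 numbers: the finger opening in cm, from 0 to 8.54, then the shift along the world's x, y, z in cm, then the turn about the world's z in degrees. A call has exactly 5 rows; each row is the pose to reach, as a shift and turn from the pose commanded when the call began; what a row does not reach only later rows make up. A row lasts 1/12 s, in which the tool goes at most 41.7 mm and 7.16 degrees, less where a joint would pass 70% of its speed; a pose out of reach is approached as far as the arm can. A call with a gripper value outside its range is refused whole. The fingers move at their own pace and stop on an object; "squeeze" is the grip in N (left out, the last holds). Time passes only in rows, so rows that repeat a pose let the fingers close, or fill a call up. It gives the time, the measured TCP pose, the force, the opening and the grip force at its end, in the units of the state.
- arm.state(): the state, without advancing time (a new reading comes with each control period).
- arm.capture(name): name is "side" or "top" or "wrist"; returns a dict with "frame" (384x512x3 uint8, blue, green, red), "vfov" (degrees; the focal length in pixels is half the picture's height over the tangent of half this angle, whatever the lens; pixels are square), "cx", "cy" (the principal point, pixels), "rvec" (rotation vector, rad) and "tvec" (3), from world to camera coordinates, as OpenCV has them. Camera axes: x right, y down, z forward; pixel columns grow to the right and rows downward; lengths in m; the calibration is good to about 2 mm. A picture is of the moment at which its call begins. There is no depth.
- arm.job_done(): hands the job in; it is judged then, once.
Trained networks look in a picture, given as the dict that the camera call returned (one of the last four; its "shot" number tells which), for a name from the list of things; names that differ only in an ending like _2 or _b are one class to them, and where a whole thing is asked for, a point or a joint stands for the part that bears it (a point fixed in the world has none). Each returns a list of dicts, best first, with "score" (0 to 1); they miss things now and then, are a little off and sometimes report something else, mostly with a low value. They report only what shows in the picture. A call takes as long as a camera call. They do not tell look-alikes from the thing itself.
- arm.spot_in(picture, thing): "location" ([column, row] in pixels, amid what is visible of it).
The state is a dict: "time": time; "q": joint angles; "dq": joint speeds; "tau": joint torques, N m; "tcp_pos": TCP position; "tcp_rot": TCP orientation; "ft_force": force on the tool from outside, world axes, zero at the start; "ft_torque": the same for the moment, N m; "finger_gap": finger opening in m; "gripper_force": force on a finger pad.
Only numpy, scipy, OpenCV 4.12 (cv2) and the standard library are available. Lean on these libraries where they do the work, as an engineer would, in place of code of your own. Each camera call takes 0.05 s, during which the arm holds its last target. There are 200 camera calls.

### The job

The disc of the rotation apparatus is still being turned by its weak drive. Take the locking pin out of its block and stand it in the raised brass sleeve over the disc. Then press it down so that its end brakes the disc by touch until the one hole comes to rest under it, push it through until its head is fully home on the bracket, and let go. Be gentle: never load the disc with more than about 30 N, and leave the other things where they are.

Things in the scene. Friction and masses are not known exactly. Their poses are not given: they have to be found in the camera images.
- apparatus: The fixed rotation apparatus: round grey base, 160 mm across; origin under the disc's axle on the trolley top, +x towards the bracket post. The post's outer face is 97 mm from the axle; its flat top, level with the guide's tongue, is 74 mm high, with two 3 mm screw heads.
- guide_top (a point): Centre of the upright bore in the aluminium tongue (36 mm wide, 22 mm thick) that reaches over the disc from the post, at the tongue's flat top: 74 mm above the trolley top, 28 mm above the disc's upper face, 50 mm from the axle. A brass sleeve slides in this bore. z is up, +x away from the axle.
- sleeve_mouth (a point): Centre of the top mouth of the brass sleeve: an upright tube 20 mm across and 25 mm long with an 11.5 mm bore right through. At the start it stands 19 mm out of the tongue. It carries the pin's head.
- sleeve (a joint): How far the sleeve is pushed down, m: 0 raised (start), 0.019 flush with the tongue's top. It is damped (8 N s/m) and weakly sprung upward (0.25 N net): under the pin's weight alone it sinks slowly, about 45 to 70 mm/s, until the pin's end stands on the disc; with no pin on it, it rises slowly again.
- disc_hole (a point): Centre, at the upper face, of the one round through hole (12.5 mm wide) in the flat steel disc (132 mm across, 10 mm thick, 1 kg, upper face 46 mm above the trolley top). It runs on a circle of 50 mm radius about the axle and passes right under the sleeve once a turn. 19 mm of free space lie below the disc.
- disc (a joint): Disc angle, rad, growing anticlockwise from above; hole under the sleeve at multiples of 2 pi. A slipping drive (0.06 N m) turns it at 6 rad/s; 3 to 5 N pressed through the pin stop it, less slows it in proportion; freed, it runs up in 0.5 s. At speed the hole slips past under the pin; if the disc creeps (under 1 rad/s) or rests within 0.08 rad, the pin sinks in, catches, and goes home with a few N.
- pin_head (a point): Centre of the upright round black head (26 mm across, 22 mm high) of the loose locking pin: grip it here. The pin is 68 mm long, about 70 g; below the head a steel shaft 10 mm thick, 46 mm long, with a ball-round end. It starts upright in its block. Let go with its head on the sleeve, it sinks 1 mm until its end stands on the disc; fully home its head lies on the tongue, the sleeve pushed flush.
- pin_tip (a point): Lower end of the pin's shaft, on its axis, 57 mm below pin_head; z along the pin towards the head.
- pin_block: Fixed black block, 46 mm square, 35 mm high, with a 12 mm wide, 30 mm deep hole in its top in which the pin stands at the start, the underside of its head 16 mm above the block; the pin lifts straight out. Origin at the centre of its underside.
- mass_100: Bystander: larger brass slotted mass, 38 mm across, 11 mm high, lying loose on the trolley; origin at the centre of its underside.
- mass_50: Bystander: smaller brass slotted mass, 30 mm across, 9 mm high, lying loose on the trolley; origin at the centre of its underside.
- battery: Bystander: block battery, 18 by 27 mm, 47 mm high, standing loose on the trolley behind the pin block; origin at the centre of its underside.
Not all that is in view belongs to the job. Leave any orange look-alike of the part that bears pin_head alone.

How it is judged:
By the outcome, as a careful person would: the job done as asked, in the order asked, and still so for the second after the job is handed in, with the robot touching nothing.
It also fails if it takes over 61 s, if anything falls off the work surface, if the arm or the gripper's body presses on something with over 40 N, if the wrist force passes 120 N, or if a joint passes its speed limit or range.

## Working session

There is one attempt and no reset: what is moved stays moved. The work goes in short steps, Python scripts to look and compute and a tool call to move; the robot and the scene stay as the last step left them, time stands still between calls to the robot, and variables do not carry over. Pictures are saved under pics/ and viewed, at most 10 in all, crops included, and the job is handed in when it is done.

Besides the shell and the picture viewer there is one more tool, called after "Request:" by a JSON object that holds its "api" and its "payload", one argument or row to a line. send_rows: Moves the arm, as the interface text tells. Its arguments: {"type":"object","properties":{"deltas":{"type":"array","items":{"type":"array","items":{"type":"number"}}},"squeeze":{"type":"number"}},"required":["deltas"]}

```bash
mkdir -p pics
cat > h.py <<'E'
import numpy as np, cv2
from station import arm
def K(p):
    h,w=p["frame"].shape[:2]; f=h/2/np.tan(np.radians(p["vfov"])/2)
    return np.array([[f,0,p["cx"]],[0,f,p["cy"]],[0,0,1]])
def ray(p,uv):
    R=cv2.Rodrigues(np.array(p["rvec"],float))[0]; t=np.array(p["tvec"],float).ravel()
    return -R.T@t, R.T@np.linalg.inv(K(p))@np.array([uv[0],uv[1],1.])
def onz(p,uv,z):
    c,d=ray(p,uv); return (c+d*(z-c[2])/d[2]).round(4)
def proj(p,X):
    return cv2.projectPoints(np.array([X],float),np.array(p["rvec"],float),np.array(p["tvec"],float),K(p),None)[0].ravel().round(1)
def tri(a,ua,b,ub):
    A=[];B=[]
    for p,u in((a,ua),(b,ub)):
        c,d=ray(p,u); d/=np.linalg.norm(d); M=np.eye(3)-np.outer(d,d); A.append(M);B.append(M@c)
    return np.linalg.lstsq(np.vstack(A),np.hstack(B),rcond=None)[0].round(4)
E
python3 - <<'E'
from h import *
s=arm.state(); print(s["time"],s["tcp_pos"],s["tcp_rot"],s["ft_force"],arm.nose_length)
P={}
for n in("side","top"):
    p=P[n]=arm.capture(n); cv2.imwrite(f"pics/{n}0.png",p["frame"])
    print(n,p["vfov"],ray(p,(256,192)))
    for t in("pin_head","sleeve_mouth","guide_top","pin_block","apparatus","battery","mass_100","mass_50"):
        print(t,[(np.round(d["location"],1).tolist(),round(d["score"],2)) for d in arm.spot_in(p,t)][:4])
E
```

```text
0.0 [0.29933983 0.60452296 0.24444033] [-3.13995946e+00  7.04654460e-05  2.68184942e+00] [-1.0228114   0.4948679   0.05744849] 0.014
side 46.454265325761426 (array([ 0.42362974, -0.86079988,  0.65527111]), array([ 0.08501408,  0.73441498, -0.67353682]))
pin_head [([304.6, 233.2], 0.84), ([252.5, 253.8], 0.73), ([249.8, 219.3], 0.65)]
sleeve_mouth [([275.0, 140.7], 0.65)]
guide_top [([262.7, 157.7], 0.97), ([331.2, 225.2], 0.75), ([188.3, 240.9], 0.62)]
pin_block [([254.4, 270.2], 0.71)]
apparatus [([261.5, 160.4], 0.9)]
battery [([328.2, 226.9], 0.8)]
mass_100 [([188.1, 237.6], 0.73)]
mass_50 [([188.1, 237.6], 0.73)]
top 46.63445040832436 (array([ 0.34869143, -0.21451447,  0.91909323]), array([ 0.1836146 , -0.00137542, -0.98305885]))
pin_head [([290.2, 203.6], 0.74), ([329.5, 205.6], 0.67), ([314.3, 161.1], 0.56)]
sleeve_mouth []
guide_top [([187.7, 190.2], 0.82)]
pin_block [([321.9, 216.7], 0.69), ([185.2, 162.4], 0.44)]
apparatus [([186.5, 193.4], 0.67)]
battery [([293.2, 139.2], 0.5)]
mass_100 [([281.4, 273.9], 0.7), ([297.7, 261.0], 0.54)]
mass_50 [([281.4, 273.9], 0.7), ([297.7, 261.0], 0.54)]
```

Run:
```python
import cv2,numpy as np
a=cv2.imread("pics/side0.png")[90:330,130:390];b=cv2.imread("pics/top0.png")[100:320,120:380]
cv2.imwrite("pics/a0.png",cv2.resize(a,None,fx=2.4,fy=2.4,interpolation=2))
cv2.imwrite("pics/b0.png",cv2.resize(b,None,fx=2.4,fy=2.4,interpolation=2))
```

```text
(no output)
```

View pics/a0.png

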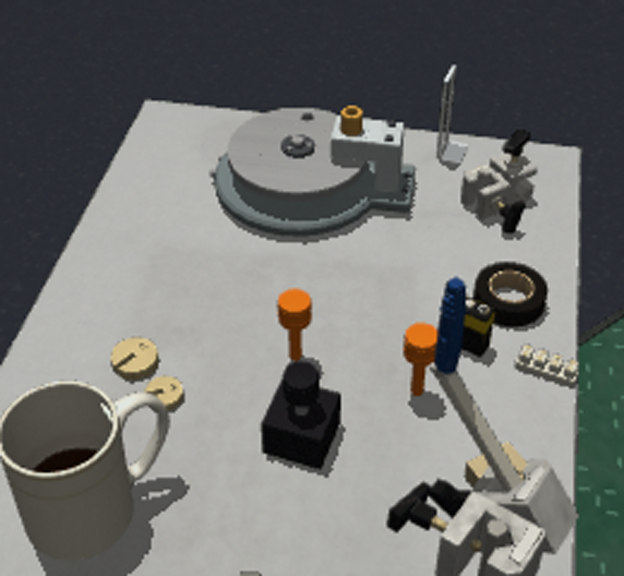

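View pics/b0.png

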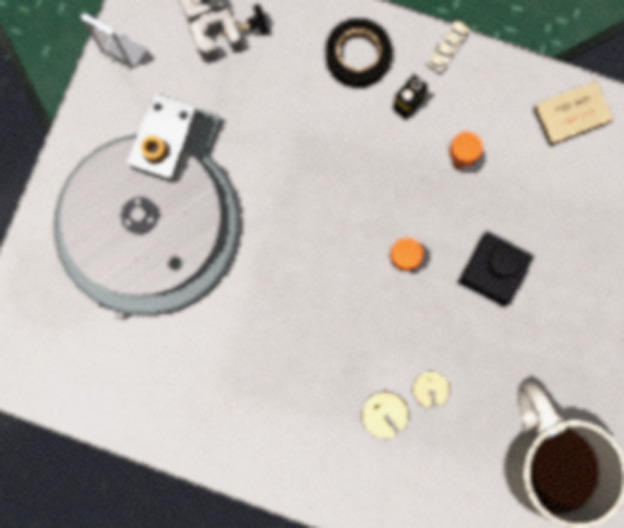

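The side crop shows the black pin in the black block at (302,375), which is full-frame (256,246). Two orange look-alikes are at (295,310) and (420,345). The sleeve is at (352,115), full-frame (277,138). In the top crop the black head is at (507,260), full-frame (331,208), the orange ones are at (407,254) and (466,150), and the sleeve is at (153,149), full-frame (184,162). The black one fits because it stands in the block, so I leave the orange ones.

Run:
```python
from h import *
a=arm.capture("side");b=arm.capture("top")
print("head top",tri(a,(255.8,244.2),b,(331.2,208.3)),onz(a,(255.8,244.2),.073),onz(b,(331.2,208.3),.073))
print("mouth",tri(a,(276.7,136),b,(183.8,162.1)),onz(a,(276.7,136),.093),onz(b,(183.8,162.1),.093))
print("axle",onz(b,(120+140/2.4,100+215/2.4),.05))
for n,u in dict(or1=(407,254),or2=(466,150),batt=(411,95)).items(): print(n,onz(b,(120+u[0]/2.4,100+u[1]/2.4),.06))
for n,u in dict(blk0=(490,232),blk1=(533,260),blk2=(505,306),blk3=(459,268)).items(): print(n,onz(b,(120+u[0]/2.4,100+u[1]/2.4),.035))
for n,u in dict(t0=(158,94),t1=(195,108),t2=(174,181),t3=(129,165)).items(): print(n,onz(b,(120+u[0]/2.4,100+u[1]/2.4),.074))
f=np.vstack([cv2.resize(np.hstack([a["frame"],b["frame"]]),(800,300)),np.hstack([cv2.resize(a["frame"][210:300,220:340],(400,300),interpolation=2),cv2.resize(b["frame"][170:245,280:380],(400,300),interpolation=2)])])
cv2.imwrite("pics/c0.png",f)
```

```text
head top [ 0.4792 -0.3603  0.0761] [ 0.4805 -0.3575  0.073 ] [ 0.4785 -0.3609  0.073 ]
mouth [ 0.5591 -0.0766  0.0937] [ 0.5611 -0.075   0.093 ] [ 0.5575 -0.0766  0.093 ]
axle [ 0.512  -0.0615  0.05  ]
or1 [ 0.4834 -0.2819  0.06  ]
or2 [ 0.5717 -0.3298  0.06  ]
batt [ 0.6178 -0.2837  0.06  ]
blk0 [ 0.5077 -0.3534  0.035 ]
blk1 [ 0.4849 -0.3893  0.035 ]
blk2 [ 0.4457 -0.3657  0.035 ]
blk3 [ 0.4765 -0.3274  0.035 ]
t0 [ 0.6089 -0.075   0.074 ]
t1 [ 0.5977 -0.1058  0.074 ]
t2 [ 0.5361 -0.0917  0.074 ]
t3 [ 0.5485 -0.0545  0.074 ]
```

View pics/c0.png

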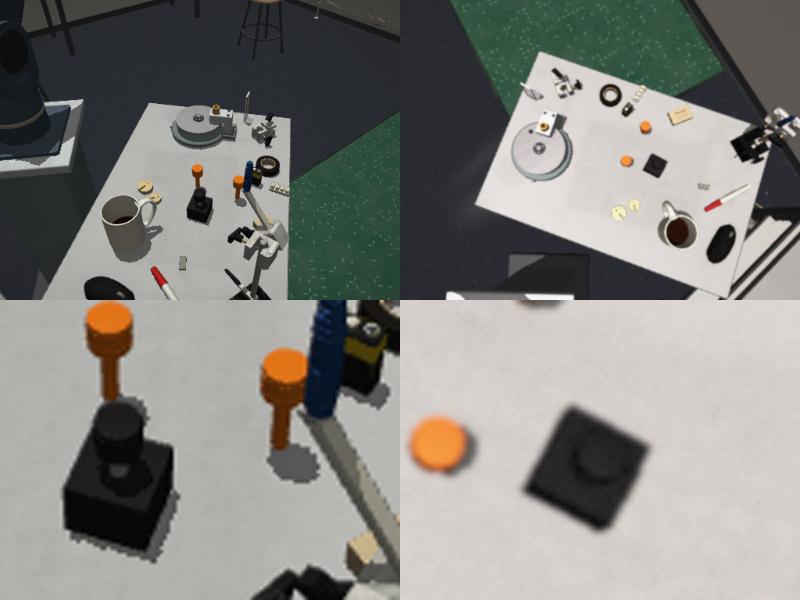

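The composite confirms it: the black-headed pin stands in the black block, and both orange pins stand loose beside it. Next I move towards it, closing across the tongue's width.

Request:
{"api": "send_rows", "payload": {
  "deltas": [
    [6, 3, -3, 0, 2],
    [6, 6, -6, 0, 4],
    [6, 9, -9, 0, 6],
    [6, 11.5, -12, 0, 8],
    [6, 14, -15.5, 0, 9]
  ],
  "squeeze": 30
}}

```text
time: 1.42
tcp_pos: [0.4402, 0.4497, 0.2453]
tcp_rot: [3.141, 0.0, 2.841]
ft_force: [0.9, -0.3, 0.1]
finger_gap: 0.0599
gripper_force: 0.0
```

Request:
{"api": "send_rows", "payload": {
  "deltas": [
    [6, 1.5, -4, 0, 0],
    [6, 3, -8, 0, 0],
    [6, 4.5, -12, 0, 0],
    [6, 6, -16, 0, 0],
    [6, 7, -20, 0, 0]
  ]
}}

```text
time: 1.83
tcp_pos: [0.5088, 0.2527, 0.2455]
tcp_rot: [3.141, 0.001, 2.839]
ft_force: [1.3, -0.1, 0.2]
finger_gap: 0.06
gripper_force: 0.0
```

Request:
{"api": "send_rows", "payload": {
  "deltas": [
    [6, 0, -4, 0, 0],
    [6, 1, -8, 0, 0],
    [6, 1, -12, 0, 0],
    [6, 1, -16, 0, 0],
    [6, 1, -20, 0, 0]
  ]
}}

```text
time: 2.25
tcp_pos: [0.5176, 0.0527, 0.2455]
tcp_rot: [3.141, 0.0, 2.839]
ft_force: [0.7, -0.1, -0.2]
finger_gap: 0.0605
gripper_force: 0.0
```

Request:
{"api": "send_rows", "payload": {
  "deltas": [
    [6, 0, -4, 0, 0],
    [6, -0.5, -8, 0, 0],
    [6, -1, -12, 0, 0],
    [6, -1.5, -16, 0, 0],
    [6, -2, -20, 0, 0]
  ]
}}

```text
time: 2.67
tcp_pos: [0.4973, -0.1473, 0.2456]
tcp_rot: [3.141, 0.001, 2.839]
ft_force: [0.5, 0.3, -0.2]
finger_gap: 0.0598
gripper_force: 0.0
```

Request:
{"api": "send_rows", "payload": {
  "deltas": [
    [6, -1, -4, 0, 0],
    [6, -2, -8, 0, 0],
    [6, -2.8, -12, 0, -1],
    [6, -3.5, -16, -2, -1],
    [6, -4, -20, -5, -1]
  ]
}}

```text
time: 3.08
tcp_pos: [0.459, -0.3391, 0.204]
tcp_rot: [-3.14, 0.005, 2.82]
ft_force: [0.9, 0.7, 0.4]
finger_gap: 0.0598
gripper_force: 0.0
```

Run:
```python
from h import *
p=arm.capture("wrist"); s=arm.state(); print(s["tcp_pos"],s["tcp_rot"],p["vfov"],ray(p,(256,192))[0])
for t in("pin_head","pin_block"): print(t,[(np.round(d["location"],1).tolist(),round(d["score"],2),onz(p,d["location"],.062)) for d in arm.spot_in(p,t)][:4])
print(proj(p,(.479,-.36,.073)))
cv2.imwrite("pics/w0.png",p["frame"])
```

```text
[ 0.45475693 -0.34471002  0.19831423] [-3.13697949e+00 -2.21887361e-03  2.81383802e+00] 69.97227283165313 [ 0.3908827  -0.31642515  0.33291172]
pin_head [([318.4, 185.7], 0.62, array([ 0.4809, -0.2788,  0.062 ])), ([239.7, 204.6], 0.58, array([ 0.4749, -0.3619,  0.062 ]))]
pin_block [([247.1, 185.5], 0.86, array([ 0.4578, -0.3479,  0.062 ]))]
[242.3 211.3]
```

View pics/w0.png

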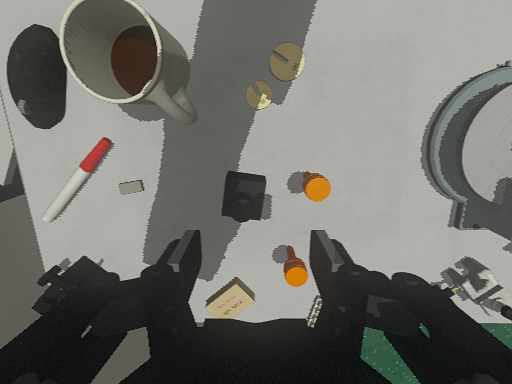

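The wrist view shows the block at (245,195) with the black head at about (243,207), which agrees with my estimate. The orange heads are at (318,186) and (296,275), clear of the finger path.

Request:
{"api": "send_rows", "payload": {
  "deltas": [
    [6, 1, -0.6, -3, 0],
    [6, 1.7, -1, -6, 0],
    [6, 1.7, -1, -8.5, 0],
    [6, 1.7, -1, -9, 0],
    [6, 1.7, -1, -9, 0]
  ]
}}

```text
time: 3.65
tcp_pos: [0.4759, -0.344, 0.1115]
tcp_rot: [3.14, -0.003, 2.823]
ft_force: [0.5, 0.2, 1.9]
finger_gap: 0.0598
gripper_force: 0.0
```

Run:
```python
from h import *
p=arm.capture("wrist"); s=arm.state(); print(s["tcp_pos"],s["tcp_rot"])
T=s["tcp_pos"]
print(proj(p,(T[0],T[1],.073)),proj(p,(.4775,-.36,.073)))
for t in("pin_head","pin_block"): print(t,[(np.round(d["location"],1).tolist(),round(d["score"],2),onz(p,d["location"],.073)) for d in arm.spot_in(p,t)][:4])
g=p["frame"][110:320,130:390]
cv2.imwrite("pics/w1.png",cv2.resize(cv2.convertScaleAbs(g,alpha=2.2,beta=10),None,fx=2.6,fy=2.6,interpolation=2))
```

```text
[ 0.47640092 -0.34485541  0.11298772] [ 3.14118854e+00 -4.47299077e-04  2.82241501e+00]
[254.4 225.7] [233.4 233.8]
pin_head [([343.3, 196.7], 0.84, array([ 0.4752, -0.2845,  0.073 ])), ([231.6, 229.9], 0.6, array([ 0.4745, -0.3602,  0.073 ])), ([305.8, 306.2], 0.56, array([ 0.5477, -0.3292,  0.073 ]))]
pin_block [([242.6, 197.8], 0.97, array([ 0.4557, -0.346 ,  0.073 ]))]
```

View pics/w1.png

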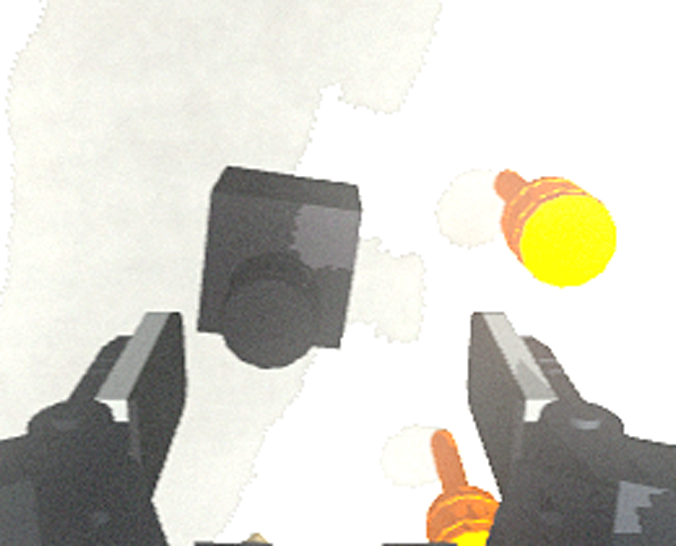

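The head is at crop (270,320), full-frame (234,233), so its position is (0.477,-0.360). I move sideways first, then down.

Request:
{"api": "send_rows", "payload": {
  "deltas": [
    [6, 0.1, -1.5, 0, 0],
    [6, 0.1, -1.5, -1, 0],
    [6, 0.1, -1.5, -3, 0],
    [6, 0.1, -1.5, -4.5, 0],
    [6, 0.1, -1.5, -4.5, 0]
  ]
}}

```text
time: 4.22
tcp_pos: [0.4761, -0.3594, 0.0655]
tcp_rot: [3.141, -0.003, 2.821]
ft_force: [-0.4, -0.1, 0.1]
finger_gap: 0.0599
gripper_force: 0.0
```

Request:
{"api": "send_rows", "payload": {
  "deltas": [
    [6, 0.1, -0.1, 0.3, 0],
    [2, 0.1, -0.1, 0.3, 0],
    [2, 0.1, -0.1, 0.3, 0],
    [2, 0.1, -0.1, 0.3, 0],
    [2, 0.1, -0.1, 0.3, 0]
  ],
  "squeeze": 35
}}

```text
time: 4.63
tcp_pos: [0.4786, -0.3622, 0.0715]
tcp_rot: [-3.141, 0.002, 2.821]
ft_force: [0.2, 0.7, 5.2]
finger_gap: 0.0238
gripper_force: 34.1
```

Run:
```python
from h import *
p=arm.capture("wrist");a=arm.capture("side"); s=arm.state(); print(arm.nose_length,s["tcp_pos"],s["finger_gap"],s["gripper_force"],s["ft_force"])
g=cv2.resize(cv2.convertScaleAbs(p["frame"][130:310,170:340],alpha=2.2,beta=10),(400,424),interpolation=2)
q=cv2.resize(cv2.convertScaleAbs(a["frame"][200:290,210:295],alpha=1.8),(400,424),interpolation=2)
cv2.imwrite("pics/w2.png",np.hstack([g,q]))
```

```text
0.014 [ 0.4786576  -0.36210992  0.07141892] 0.024511350811397457 34.18329656124115 [0.03313182 0.95126254 6.64833474]
```

View pics/w2.png

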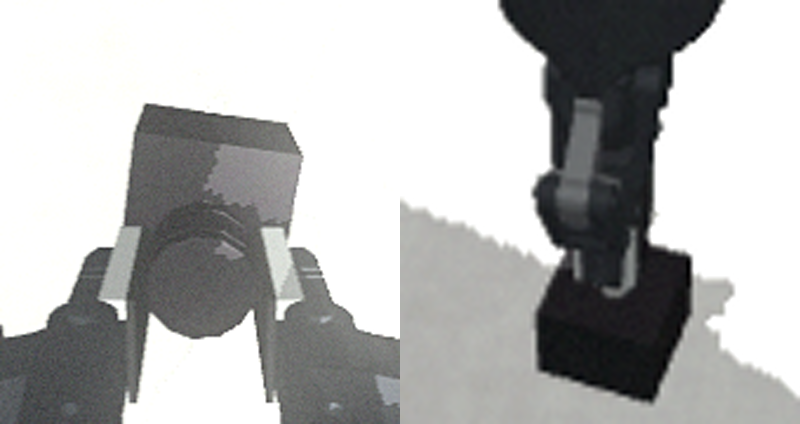

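The wrist view shows the head between the pads. The side view shows the pin still in the block. I lift straight up.

Request:
{"api": "send_rows", "payload": {
  "deltas": [
    [2, 0, 0, 1, 0],
    [2, 0, 0, 3, 0],
    [2, 0, 0, 6, 0],
    [2, 0, 0, 9, 0],
    [2, 0, 0, 12, 0]
  ]
}}

```text
time: 5.15
tcp_pos: [0.4776, -0.3614, 0.1922]
tcp_rot: [3.141, -0.001, 2.821]
ft_force: [-0.2, -0.4, -0.0]
finger_gap: 0.0241
gripper_force: 34.5
```

Request:
{"api": "send_rows", "payload": {
  "deltas": [
    [2, 1, 4, 0, 0],
    [2, 2, 8, 0, 0],
    [2, 3, 12, 0, 0],
    [2, 4, 16, 0, 0],
    [2, 5, 19, 0, 0]
  ]
}}

```text
time: 5.57
tcp_pos: [0.5281, -0.1678, 0.1911]
tcp_rot: [3.14, -0.0, 2.823]
ft_force: [0.3, 0.5, -0.6]
finger_gap: 0.0247
gripper_force: 34.6
```

Run:
```python
from h import *
a=arm.capture("side");b=arm.capture("top");w=arm.capture("wrist");s=arm.state(); T=s["tcp_pos"]; print(T,s["tcp_rot"],s["finger_gap"],s["ft_force"])
for n,p in(("side",a),("top",b),("wrist",w)):
  for t in("pin_head","pin_tip","sleeve_mouth","guide_top"):
    print(n,t,[(np.round(d["location"],1).tolist(),round(d["score"],2)) for d in arm.spot_in(p,t)][:3])
  print("exp tip",proj(p,(T[0],T[1],T[2]-.0665)),"head",proj(p,(T[0],T[1],T[2]-.0095)),"mouth",proj(p,(.559,-.0765,.093)))
  cv2.imwrite(f"pics/{n}3.png",p["frame"])
u=proj(a,(.55,-.11,.1)).astype(int); v=proj(w,(.559,-.0765,.093)).astype(int);print(u,v)
g=cv2.resize(a["frame"][u[1]-60:u[1]+60,u[0]-80:u[0]+80],(800,600),interpolation=2)
cv2.imwrite("pics/d.png",g)
```

```text
[ 0.52893954 -0.16822707  0.19095388] [3.14033306e+00 8.49148979e-06 2.82711944e+00] 0.024447814182494948 [-2.09459733 -0.08580229 -1.36455759]
side pin_head [([250.6, 218.3], 0.79), ([306.4, 233.4], 0.56)]
side pin_tip [([303.3, 234.9], 0.72), ([250.8, 220.2], 0.57)]
side sleeve_mouth [([277.4, 141.9], 0.68)]
side guide_top [([260.5, 160.4], 0.94)]
exp tip [268.3 151.5] head [268.6 127.1] mouth [275.9 136.5]
top pin_head [([289.8, 204.8], 0.57), ([313.6, 162.4], 0.55), ([223.4, 170.2], 0.47)]
top pin_tip [([292.1, 206.8], 0.66), ([198.5, 202.2], 0.66), ([316.5, 160.8], 0.59)]
top sleeve_mouth [([326.8, 215.5], 0.48)]
top guide_top [([202.8, 206.2], 0.93)]
exp tip [230.5 174.2] head [228.8 166.8] mouth [183.8 161.3]
wrist pin_head [([255.2, 242.0], 0.94), ([128.4, 175.6], 0.66), ([124.7, 266.7], 0.66)]
wrist pin_tip [([255.3, 247.3], 0.79), ([125.7, 266.3], 0.71), ([129.3, 176.4], 0.69)]
wrist sleeve_mouth [([358.7, 192.1], 0.57)]
wrist guide_top [([344.6, 134.7], 0.81)]
exp tip [250.1 210.1] head [248.6 245.1] mouth [361.7 198.2]
[274 143] [361 198]
```

View pics/d.png

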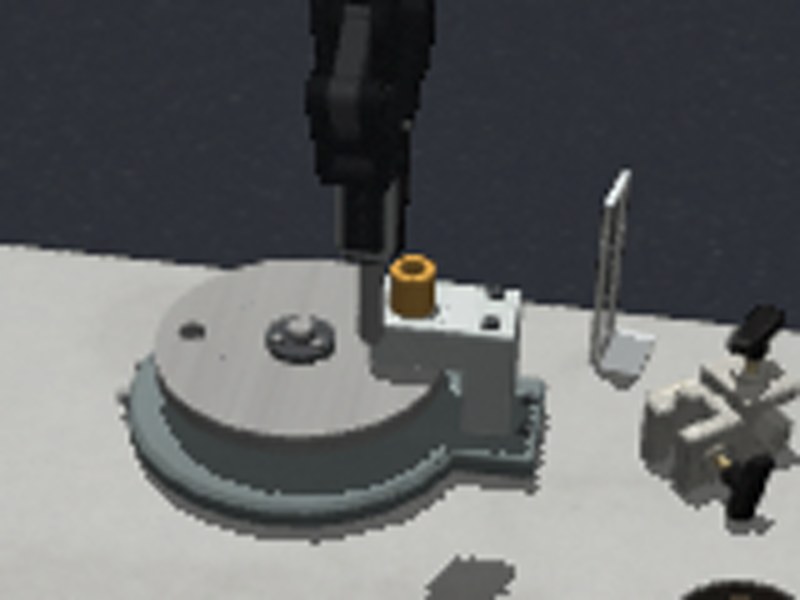

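The pin hangs straight with its tip at crop (372,340), full-frame (268,151), as predicted. The sleeve mouth is at crop (413,265), full-frame (277,136). I go just above the mouth.

Request:
{"api": "send_rows", "payload": {
  "deltas": [
    [2, 1, 3, 0, 0],
    [2, 2, 6, 0, 0],
    [2, 3, 9.15, 0, 0],
    [2, 3.05, 9.15, -1, 0],
    [2, 3.05, 9.15, -1.5, 0]
  ]
}}

```text
time: 6.73
tcp_pos: [0.5591, -0.0777, 0.1747]
tcp_rot: [3.141, -0.0, 2.826]
ft_force: [0.3, -0.6, -0.6]
finger_gap: 0.0244
gripper_force: 34.6
```

Run:
```python
from h import *
a=arm.capture("side");w=arm.capture("wrist");s=arm.state(); T=s["tcp_pos"]; print(T,s["ft_force"])
M=(.559,-.0766,.093)
for p in(a,w): print("tip",proj(p,(T[0],T[1],T[2]-.0665)),"head",proj(p,(T[0],T[1],T[2]-.0095)),"mouth",proj(p,M))
for p in(a,w): print("1mm x,y", proj(p,np.array(M)+[.01,0,0])-proj(p,M),proj(p,np.array(M)+[0,.01,0])-proj(p,M))
u=proj(a,M).astype(int);v=proj(w,M).astype(int);print(u,v)
g=cv2.resize(a["frame"][u[1]-30:u[1]+30,u[0]-20:u[0]+20],(400,600),interpolation=2)
h=cv2.resize(cv2.convertScaleAbs(w["frame"][v[1]-75:v[1]+75,v[0]-50:v[0]+50],alpha=1.5,beta=10),(400,600),interpolation=2)
cv2.imwrite("pics/e.png",np.hstack([g,h]))
```

```text
[ 0.55765203 -0.08076369  0.17442981] [ 0.17184273 -0.14962824 -1.03291718]
tip [275.7 131.9] head [276.3 108.9] mouth [275.9 136.5]
tip [253.9 210.5] head [253.3 245.6] mouth [259.4 204.1]
1mm x,y [ 4.5 -0.4] [-0.7 -2.6]
1mm x,y [ 3.8 11.1] [11.8 -3.6]
[275 136] [259 204]
```

View pics/e.png

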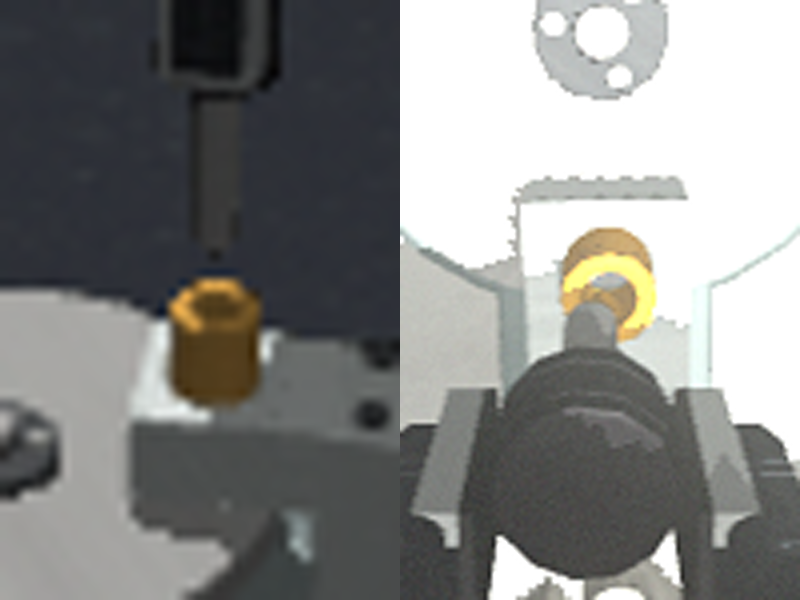

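In the side crop the pin axis (215) lines up with the mouth (216). In the wrist crop the mouth centre (610,298) is 18 crop pixels (4.5 px) to the right of the tip (592), so I need +3.8 mm in y.

Request:
{"api": "send_rows", "payload": {
  "deltas": [
    [2, 0.05, 0.38, 0, 0],
    [2, 0.05, 0.38, -0.7, 0],
    [2, 0.05, 0.38, -1.4, 0],
    [2, 0.05, 0.38, -2, 0],
    [2, 0.05, 0.38, -2.5, 0]
  ]
}}

```text
time: 7.25
tcp_pos: [0.5589, -0.0767, 0.1496]
tcp_rot: [-3.142, -0.0, 2.821]
ft_force: [0.5, 0.9, -0.2]
finger_gap: 0.0245
gripper_force: 34.6
```

Run:
```python
from h import *
a=arm.capture("side");w=arm.capture("wrist");s=arm.state(); T=s["tcp_pos"]; print(T,s["ft_force"],s["ft_torque"])
g=cv2.resize(a["frame"][106:166,255:295],(400,600),interpolation=2)
h=cv2.resize(cv2.convertScaleAbs(w["frame"][129:279,209:309],alpha=1.5,beta=10),(400,600),interpolation=2)
cv2.imwrite("pics/f.png",np.hstack([g,h]))
```

```text
[ 0.5586933  -0.0764689   0.14939038] [ 1.1652142  -0.64557759 -0.85303305] [ 0.00151084 -0.17659584 -0.05203882]
```

View pics/f.png

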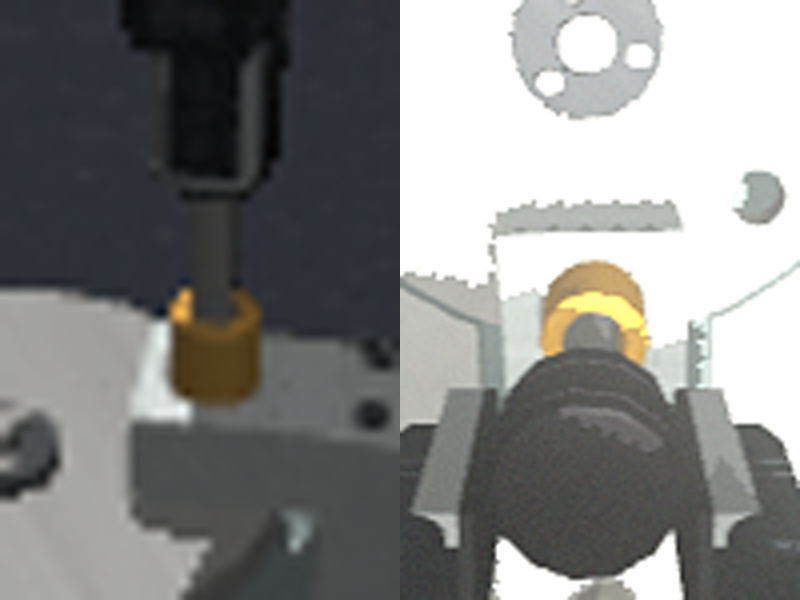

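The shaft is in the sleeve bore in both views, and the force is near zero. I lower until the head almost meets the sleeve.

Request:
{"api": "send_rows", "payload": {
  "deltas": [
    [2, 0, 0, -0.8, 0],
    [2, 0, 0, -1.6, 0],
    [2, 0, 0, -2.4, 0],
    [2, 0, 0, -3, 0],
    [2, 0, 0, -3.3, 0]
  ]
}}

```text
time: 7.77
tcp_pos: [0.559, -0.0761, 0.1163]
tcp_rot: [-3.142, -0.001, 2.822]
ft_force: [1.6, 0.2, 0.3]
finger_gap: 0.0247
gripper_force: 34.7
```

Request:
{"api": "send_rows", "payload": {
  "deltas": [
    [3, 0, 0, 0, 0],
    [4, 0, 0, 0, 0],
    [5, 0, 0, 0, 0],
    [5, 0, 0, 0.5, 0],
    [5, 0, 0, 2, 0]
  ]
}}

```text
time: 8.18
tcp_pos: [0.558, -0.0763, 0.1366]
tcp_rot: [-3.141, -0.003, 2.821]
ft_force: [-0.4, -0.7, -0.6]
finger_gap: 0.05
gripper_force: 0.0
```

Request:
{"api": "send_rows", "payload": {
  "deltas": [
    [5, 0, 0, 1.5, 0],
    [5, 0, 0, 2, 0],
    [0, 0, 0, 2, 0],
    [0, 0, 0, 2, 0],
    [0, 0, 0, 2, 0]
  ],
  "squeeze": 30
}}

```text
time: 8.6
tcp_pos: [0.5587, -0.0762, 0.1569]
tcp_rot: [-3.141, -0.001, 2.821]
ft_force: [0.2, -0.1, 0.5]
finger_gap: 0.0142
gripper_force: 0.0
```

```bash
cat > disc.py <<'E'
from h import *
import sys
# dark-hole angle from the top view, on the 50 mm circle
AX=np.array([.512,-.0605]); 
def ang(p):
    g=cv2.GaussianBlur(cv2.cvtColor(p["frame"],6),(3,3),0).astype(float)
    th=np.radians(np.arange(0,360,2)); c=np.radians(-17)
    v=[g[tuple(np.round(proj(p,(AX[0]+.05*np.cos(c+t),AX[1]+.05*np.sin(c+t),.046))[::-1]).astype(int))] for t in th]
    v=np.array(v); v=np.minimum(np.minimum(v,np.roll(v,1)+0),999)
    return np.degrees(th),v
E
python3 - <<'E'
from disc import *
s=arm.state();print(s["time"],s["tcp_pos"],s["ft_force"],s["finger_gap"])
for i in range(3):
    b=arm.capture("top"); print(arm.state()["time"]); th,v=ang(b); print(v.astype(int)[::3].tolist(), [(d["location"],round(d["score"],2)) for d in arm.spot_in(b,"disc_hole")][:2])
a=arm.capture("side")
g=cv2.resize(a["frame"][86:186,205:305],(400,400),interpolation=2); h=cv2.resize(b["frame"][130:230,130:230],(400,400),interpolation=2)
cv2.imwrite("pics/g.png",np.hstack([g,h]))
E
```

```text
8.6 [ 0.55865662 -0.07624289  0.15686713] [ 0.18670573 -0.10092329  0.50998199] 0.014236850082897835
8.65
[148, 44, 76, 169, 251, 249, 232, 229, 229, 229, 229, 229, 203, 95, 92, 183, 230, 230, 230, 228, 229, 231, 232, 233, 233, 235, 232, 232, 232, 234, 235, 236, 236, 235, 235, 235, 237, 238, 238, 239, 239, 238, 237, 236, 236, 236, 237, 236, 236, 236, 234, 234, 234, 233, 233, 230, 186, 105, 197, 231] [([178.8, 194.1], 0.65), ([282.8, 274.8], 0.16)]
8.75
[149, 43, 74, 168, 250, 249, 233, 232, 232, 231, 231, 230, 229, 230, 231, 231, 225, 144, 86, 168, 227, 232, 232, 230, 231, 231, 233, 233, 234, 234, 235, 233, 233, 233, 235, 236, 236, 236, 235, 234, 234, 236, 237, 237, 237, 236, 235, 235, 236, 235, 235, 235, 235, 234, 234, 231, 189, 105, 196, 231] [([180.1, 192.8], 0.97)]
8.85
[148, 44, 76, 169, 251, 249, 233, 232, 229, 230, 232, 233, 232, 232, 231, 232, 231, 231, 232, 232, 232, 217, 91, 98, 215, 233, 234, 233, 232, 232, 233, 234, 234, 235, 236, 234, 232, 233, 234, 235, 235, 235, 235, 233, 233, 235, 235, 235, 236, 236, 234, 234, 234, 233, 233, 231, 189, 106, 197, 231] [([177.0, 193.0], 0.62)]
```

View pics/g.png

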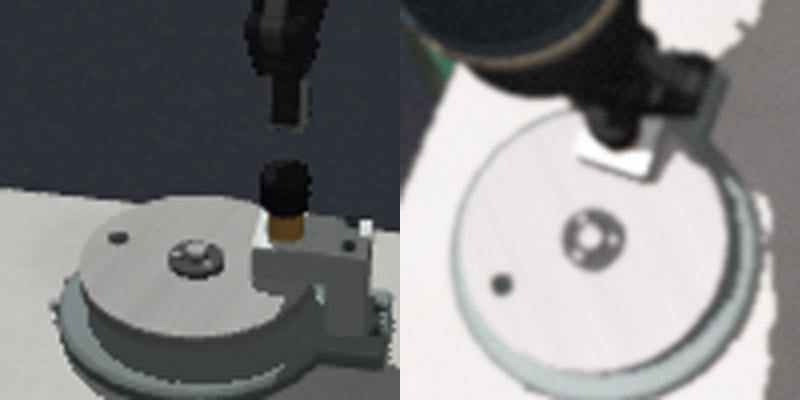

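The pin stands upright in the raised sleeve with its head on it, the fingers are closed above it, and the disc is turning, with the hole visible in the top view. I now come down onto the head.

Request:
{"api": "send_rows", "payload": {
  "deltas": [
    [0, 0, 0, -0.8, 0],
    [0, 0, 0, -1.6, 0],
    [0, 0, 0, -2.2, 0],
    [0, 0, 0, -2.5, 0],
    [0, 0, 0, -2.6, 0]
  ]
}}

```text
time: 9.37
tcp_pos: [0.5585, -0.0763, 0.1303]
tcp_rot: [-3.141, -0.002, 2.821]
ft_force: [-0.3, 0.4, 0.0]
finger_gap: 0.0
gripper_force: 0.0
```

```bash
cat > spd.py <<'E'
from disc import *
for i in range(int(sys.argv[1]) if len(sys.argv)>1 else 3):
    b=arm.capture("top"); s=arm.state(); th,v=ang(b); m=(th>26)&(th<328); j=np.argmin(np.where(m,v,999))
    w=np.where(m&(abs(th-th[j])<12),np.clip(190-v,0,None),0)
    print(s["time"],"ang",round(float((w*th).sum()/w.sum()),1) if v[j]<150 else "hid(-32..26)","F",np.round(s["ft_force"],1),"z",round(s["tcp_pos"][2],4))
E
python3 spd.py 4
```

```text
9.4167 ang 293.1 F [-0.   0.1  0.6] z 0.1306
9.4667 ang 306.8 F [-0.5 -1.   0.7] z 0.131
9.5167 ang 320.1 F [-0.1 -0.4 -0.2] z 0.1313
9.5667 ang hid(-32..26) F [0.3 0.3 0.5] z 0.1316
```

Request:
{"api": "send_rows", "payload": {
  "deltas": [
    [0, 0, 0, -0.1, 0],
    [0, 0, 0, -0.1, 0],
    [0, 0, 0, -0.2, 0],
    [0, 0, 0, -0.2, 0],
    [0, 0, 0, -0.2, 0]
  ]
}}

```text
time: 9.98
tcp_pos: [0.559, -0.0763, 0.1294]
tcp_rot: [-3.142, -0.0, 2.821]
ft_force: [0.0, 0.1, -0.0]
finger_gap: -0.0001
gripper_force: 0.0
```

```bash
python3 spd.py 3
```

```text
10.0333 ang 95.8 F [-0.1  0.4  0.5] z 0.1295
10.0833 ang 109.2 F [-0.1  1.2 -0. ] z 0.1295
10.1333 ang 122.8 F [ 0.5 -0.3  0.3] z 0.1294
```

Request:
{"api": "send_rows", "payload": {
  "deltas": [
    [0, 0, 0, -0.1, 0],
    [0, 0, 0, -0.1, 0],
    [0, 0, 0, -0.1, 0],
    [0, 0, 0, -0.1, 0],
    [0, 0, 0, -0.1, 0]
  ]
}}

```text
time: 10.55
tcp_pos: [0.559, -0.0763, 0.1284]
tcp_rot: [-3.142, -0.0, 2.821]
ft_force: [-0.6, -0.3, 0.1]
finger_gap: 0.0001
gripper_force: 0.1
```

```bash
python3 spd.py 3
```

```text
10.6 ang 240.8 F [-0.3 -0.2 -0.7] z 0.1284
10.65 ang 252.8 F [-0.2  0.5  0.1] z 0.1284
10.7 ang 265.5 F [-1.2 -0.1  0.3] z 0.1284
```

Request:
{"api": "send_rows", "payload": {
  "deltas": [
    [0, 0, 0, -0.02, 0],
    [0, 0, 0, -0.03, 0],
    [0, 0, 0, -0.03, 0],
    [0, 0, 0, -0.03, 0],
    [0, 0, 0, -0.03, 0]
  ]
}}

```text
time: 11.12
tcp_pos: [0.5591, -0.0764, 0.1282]
tcp_rot: [-3.142, 0.0, 2.821]
ft_force: [-0.5, 0.1, 1.6]
finger_gap: 0.0001
gripper_force: 0.8
```

```bash
python3 spd.py 3
```

```text
11.1667 ang hid(-32..26) F [-0.  -1.1 -0.1] z 0.1282
11.2167 ang hid(-32..26) F [ 0.3 -0.   1.8] z 0.1281
11.2667 ang hid(-32..26) F [-0.1 -0.3  0.5] z 0.1281
```

```bash
python3 spd.py 8
```

```text
11.3167 ang hid(-32..26) F [ 0.1 -0.5 -0.6] z 0.128
11.3667 ang hid(-32..26) F [-0.6 -0.1  1.1] z 0.128
11.4167 ang hid(-32..26) F [-0.7 -0.6  1.8] z 0.128
11.4667 ang hid(-32..26) F [-1.3  0.3  4. ] z 0.1281
11.5167 ang hid(-32..26) F [-0.9 -0.7  2.3] z 0.1282
11.5667 ang hid(-32..26) F [-0.6  0.3  1.9] z 0.1282
11.6167 ang hid(-32..26) F [-0.3  0.5  1.3] z 0.1282
11.6667 ang hid(-32..26) F [-0.9 -0.5  2.5] z 0.1282
```

Request:
{"api": "send_rows", "payload": {
  "deltas": [
    [0, 0, 0, 0, 0],
    [0, 0, 0, 0, 0],
    [0, 0, 0, 0, 0],
    [0, 0, 0, 0, 0],
    [0, 0, 0, 0, 0]
  ]
}}

```text
time: 12.08
tcp_pos: [0.5591, -0.0763, 0.1282]
tcp_rot: [3.142, 0.0, 2.821]
ft_force: [-0.9, -0.5, 3.6]
finger_gap: -0.0
gripper_force: 1.4
```

```bash
python3 spd.py 4
```

```text
12.1333 ang hid(-32..26) F [-0.3 -0.2  2.9] z 0.1281
12.1833 ang hid(-32..26) F [0.1 0.3 3.5] z 0.1281
12.2333 ang hid(-32..26) F [-1.  -0.2  2.3] z 0.1281
12.2833 ang hid(-32..26) F [0.1 0.6 2.7] z 0.1281
```

Request:
{"api": "send_rows", "payload": {
  "deltas": [
    [0, 0, 0, 0.01, 0],
    [0, 0, 0, 0.01, 0],
    [0, 0, 0, 0.01, 0],
    [0, 0, 0, 0.01, 0],
    [0, 0, 0, 0.01, 0]
  ]
}}

```text
time: 12.7
tcp_pos: [0.559, -0.0763, 0.1282]
tcp_rot: [-3.142, -0.0, 2.821]
ft_force: [0.5, 0.7, 2.4]
finger_gap: 0.0004
gripper_force: 1.2
```

```bash
python3 spd.py 4
```

```text
12.75 ang hid(-32..26) F [-0.4  0.6  2.3] z 0.1282
12.8 ang hid(-32..26) F [0.4 0.3 3.2] z 0.1282
12.85 ang hid(-32..26) F [-0.8  0.7  2.3] z 0.1282
12.9 ang hid(-32..26) F [ 0.7 -1.3  2.7] z 0.1282
```

Request:
{"api": "send_rows", "payload": {
  "deltas": [
    [0, 0, 0, 0.01, 0],
    [0, 0, 0, 0.01, 0],
    [0, 0, 0, 0.01, 0],
    [0, 0, 0, 0.01, 0],
    [0, 0, 0, 0.01, 0]
  ]
}}

```text
time: 13.32
tcp_pos: [0.559, -0.0763, 0.1283]
tcp_rot: [-3.142, -0.0, 2.821]
ft_force: [0.4, 0.6, 1.1]
finger_gap: -0.0002
gripper_force: 0.9
```

```bash
python3 spd.py 4
```

```text
13.3667 ang 39.1 F [ 0.1 -0.6  1.1] z 0.1283
13.4167 ang 41.2 F [-0.1  0.8  1.6] z 0.1283
13.4667 ang 43.2 F [-0.7  0.4  1.5] z 0.1283
13.5167 ang 46.3 F [-0.1  0.7  1.8] z 0.1283
```

Request:
{"api": "send_rows", "payload": {
  "deltas": [
    [0, 0, 0, 0, 0],
    [0, 0, 0, 0, 0],
    [0, 0, 0, 0, 0],
    [0, 0, 0, 0, 0],
    [0, 0, 0, 0, 0]
  ]
}}

```text
time: 13.93
tcp_pos: [0.5591, -0.0764, 0.1283]
tcp_rot: [-3.142, 0.0, 2.821]
ft_force: [-0.0, -0.3, 1.4]
finger_gap: 0.0001
gripper_force: 0.7
```

```bash
python3 spd.py 2
```

```text
13.9833 ang 79.2 F [ 0.4 -0.1  1.7] z 0.1283
14.0333 ang 83.7 F [1.1 0.4 0.3] z 0.1283
```

Request:
{"api": "send_rows", "payload": {
  "deltas": [
    [0, 0, 0, 0, 0],
    [0, 0, 0, 0, 0],
    [0, 0, 0, 0, 0],
    [0, 0, 0, 0, 0],
    [0, 0, 0, 0, 0]
  ]
}}

```text
time: 14.45
tcp_pos: [0.559, -0.0763, 0.1283]
tcp_rot: [-3.142, -0.0, 2.821]
ft_force: [0.2, -0.2, 0.2]
finger_gap: -0.0001
gripper_force: 0.5
```

Request:
{"api": "send_rows", "payload": {
  "deltas": [
    [0, 0, 0, 0, 0],
    [0, 0, 0, 0, 0],
    [0, 0, 0, 0, 0],
    [0, 0, 0, 0, 0],
    [0, 0, 0, 0, 0]
  ]
}}

```text
time: 14.87
tcp_pos: [0.559, -0.0763, 0.1283]
tcp_rot: [-3.142, -0.0, 2.821]
ft_force: [-0.1, -0.8, 0.2]
finger_gap: 0.0003
gripper_force: 0.4
```

```bash
python3 spd.py 3
```

```text
14.9167 ang 183.7 F [-0.5  0.1  1.5] z 0.1283
14.9667 ang 191.2 F [-0.5  0.1  0.2] z 0.1283
15.0167 ang 198.1 F [ 1.1 -0.7  1. ] z 0.1283
```

Request:
{"api": "send_rows", "payload": {
  "deltas": [
    [0, 0, 0, -0.01, 0],
    [0, 0, 0, -0.01, 0],
    [0, 0, 0, -0.01, 0],
    [0, 0, 0, -0.01, 0],
    [0, 0, 0, -0.01, 0]
  ]
}}

```text
time: 15.43
tcp_pos: [0.5591, -0.0764, 0.1282]
tcp_rot: [-3.142, 0.0, 2.821]
ft_force: [0.1, -0.0, 0.9]
finger_gap: -0.0001
gripper_force: 0.7
```

```bash
python3 spd.py 2
```

```text
15.4833 ang 258.4 F [ 0.2 -1.   1.4] z 0.1282
15.5333 ang 263.3 F [ 0.  -0.8  1.1] z 0.1282
```

Request:
{"api": "send_rows", "payload": {
  "deltas": [
    [0, 0, 0, -0.01, 0],
    [0, 0, 0, -0.01, 0],
    [0, 0, 0, -0.01, 0],
    [0, 0, 0, -0.01, 0],
    [0, 0, 0, -0.01, 0]
  ]
}}

```text
time: 15.95
tcp_pos: [0.5591, -0.0764, 0.1282]
tcp_rot: [-3.142, 0.0, 2.821]
ft_force: [-0.3, -1.0, 2.1]
finger_gap: -0.0001
gripper_force: 1.1
```

```bash
python3 spd.py 2
```

```text
16.0 ang 294.0 F [0.5 0.1 2.6] z 0.1282
16.05 ang 295.4 F [-0.6 -0.1  2.2] z 0.1281
```

Request:
{"api": "send_rows", "payload": {
  "deltas": [
    [0, 0, 0, 0, 0],
    [0, 0, 0, 0, 0],
    [0, 0, 0, 0, 0],
    [0, 0, 0, 0, 0],
    [0, 0, 0, 0, 0]
  ]
}}

```text
time: 16.47
tcp_pos: [0.5591, -0.0764, 0.1281]
tcp_rot: [-3.142, 0.0, 2.821]
ft_force: [0.5, -0.9, 1.6]
finger_gap: 0.0001
gripper_force: 0.9
```

```bash
python3 spd.py 2
```

```text
16.5167 ang 306.8 F [ 0.6 -1.   2.5] z 0.1281
16.5667 ang 307.7 F [ 0.4 -0.4  2.2] z 0.1281
```

Request:
{"api": "send_rows", "payload": {
  "deltas": [
    [0, 0, 0, 0, 0],
    [0, 0, 0, 0, 0],
    [0, 0, 0, 0, 0],
    [0, 0, 0, 0, 0],
    [0, 0, 0, 0, 0]
  ]
}}

```text
time: 16.98
tcp_pos: [0.5591, -0.0764, 0.1281]
tcp_rot: [-3.142, 0.0, 2.821]
ft_force: [-0.1, -0.6, 3.5]
finger_gap: -0.0
gripper_force: 1.2
```

Request:
{"api": "send_rows", "payload": {
  "deltas": [
    [0, 0, 0, 0, 0],
    [0, 0, 0, 0, 0],
    [0, 0, 0, 0, 0],
    [0, 0, 0, 0, 0],
    [0, 0, 0, 0, 0]
  ]
}}

```text
time: 17.4
tcp_pos: [0.5591, -0.0763, 0.1281]
tcp_rot: [-3.142, 0.0, 2.821]
ft_force: [-0.2, 0.0, 2.7]
finger_gap: 0.0004
gripper_force: 1.3
```

```bash
python3 spd.py 2
```

```text
17.45 ang 318.5 F [-0.9 -0.1  2.1] z 0.1281
17.5 ang 319.2 F [ 0.1 -0.5  1.8] z 0.1281
```

Request:
{"api": "send_rows", "payload": {
  "deltas": [
    [0, 0, 0, 0.005, 0],
    [0, 0, 0, 0.005, 0],
    [0, 0, 0, 0.005, 0],
    [0, 0, 0, 0.005, 0],
    [0, 0, 0, 0.005, 0]
  ]
}}

```text
time: 17.92
tcp_pos: [0.559, -0.0763, 0.1281]
tcp_rot: [-3.142, -0.0, 2.821]
ft_force: [0.5, -0.3, 2.1]
finger_gap: 0.0001
gripper_force: 1.1
```

Request:
{"api": "send_rows", "payload": {
  "deltas": [
    [0, 0, 0, 0, 0],
    [0, 0, 0, 0, 0],
    [0, 0, 0, 0, 0],
    [0, 0, 0, 0, 0],
    [0, 0, 0, 0, 0]
  ]
}}

```text
time: 18.33
tcp_pos: [0.559, -0.0763, 0.1281]
tcp_rot: [-3.142, -0.0, 2.821]
ft_force: [-1.1, -0.0, 1.5]
finger_gap: 0.0004
gripper_force: 1.1
```

```bash
python3 spd.py 1
```

```text
18.3833 ang hid(-32..26) F [-0.4  0.5  2.5] z 0.1282
```

Request:
{"api": "send_rows", "payload": {
  "deltas": [
    [0, 0, 0, 0, 0],
    [0, 0, 0, 0, 0],
    [0, 0, 0, 0, 0],
    [0, 0, 0, 0, 0],
    [0, 0, 0, 0, 0]
  ]
}}

```text
time: 18.8
tcp_pos: [0.559, -0.0763, 0.1282]
tcp_rot: [-3.142, -0.0, 2.821]
ft_force: [-0.3, -0.5, 2.6]
finger_gap: -0.0001
gripper_force: 1.0
```

Request:
{"api": "send_rows", "payload": {
  "deltas": [
    [0, 0, 0, 0, 0],
    [0, 0, 0, 0, 0],
    [0, 0, 0, 0, 0],
    [0, 0, 0, 0, 0],
    [0, 0, 0, 0, 0]
  ]
}}

```text
time: 19.22
tcp_pos: [0.559, -0.0763, 0.128]
tcp_rot: [-3.142, -0.0, 2.821]
ft_force: [0.0, 0.7, 0.3]
finger_gap: -0.0004
gripper_force: 0.0
```

```bash
python3 spd.py 2
```

```text
19.2667 ang hid(-32..26) F [-0.1 -0.5 -0.3] z 0.1281
19.3167 ang hid(-32..26) F [-0.3 -0.1  0.2] z 0.1281
```

Contact was lost, so the pin has dropped into the hole. I follow it down.

Request:
{"api": "send_rows", "payload": {
  "deltas": [
    [0, 0, 0, -0.2, 0],
    [0, 0, 0, -0.4, 0],
    [0, 0, 0, -0.6, 0],
    [0, 0, 0, -0.8, 0],
    [0, 0, 0, -1, 0]
  ]
}}

```text
time: 19.73
tcp_pos: [0.5591, -0.0763, 0.1179]
tcp_rot: [-3.142, -0.0, 2.821]
ft_force: [0.2, 0.5, 1.1]
finger_gap: -0.0002
gripper_force: 0.2
```

```bash
python3 spd.py 2
```

```text
19.7833 ang hid(-32..26) F [-0.  -0.5 -0.2] z 0.1175
19.8333 ang hid(-32..26) F [-0.4 -0.1  0.1] z 0.1177
```

Request:
{"api": "send_rows", "payload": {
  "deltas": [
    [0, 0, 0, -0.1, 0],
    [0, 0, 0, -0.2, 0],
    [0, 0, 0, -0.3, 0],
    [0, 0, 0, -0.4, 0],
    [0, 0, 0, -0.5, 0]
  ]
}}

```text
time: 20.25
tcp_pos: [0.5591, -0.0763, 0.1131]
tcp_rot: [3.142, 0.0, 2.822]
ft_force: [0.5, 0.6, 1.5]
finger_gap: -0.0002
gripper_force: 0.1
```

Request:
{"api": "send_rows", "payload": {
  "deltas": [
    [0, 0, 0, -0.05, 0],
    [0, 0, 0, -0.1, 0],
    [0, 0, 0, -0.15, 0],
    [0, 0, 0, -0.2, 0],
    [0, 0, 0, -0.2, 0]
  ]
}}

```text
time: 20.67
tcp_pos: [0.5593, -0.0761, 0.1113]
tcp_rot: [3.141, 0.0, 2.822]
ft_force: [0.1, 1.5, 2.3]
finger_gap: -0.0001
gripper_force: 1.3
```

Request:
{"api": "send_rows", "payload": {
  "deltas": [
    [0, 0, 0, -0.03, 0],
    [0, 0, 0, -0.06, 0],
    [0, 0, 0, -0.08, 0],
    [0, 0, 0, -0.1, 0],
    [0, 0, 0, -0.1, 0]
  ]
}}

```text
time: 21.08
tcp_pos: [0.5596, -0.0755, 0.1106]
tcp_rot: [3.14, 0.001, 2.822]
ft_force: [-0.3, 3.3, 5.9]
finger_gap: -0.0
gripper_force: 3.2
```

```bash
python3 spd.py 2
```

```text
21.1333 ang hid(-32..26) F [-0.4  3.6  6.4] z 0.1106
21.1833 ang hid(-32..26) F [-0.4  3.1  6.9] z 0.1106
```

Request:
{"api": "send_rows", "payload": {
  "deltas": [
    [0, 0, 0, -0.03, 0],
    [0, 0, 0, -0.06, 0],
    [0, 0, 0, -0.1, 0],
    [0, 0, 0, -0.1, 0],
    [0, 0, 0, -0.1, 0]
  ]
}}

```text
time: 21.6
tcp_pos: [0.5597, -0.0749, 0.1102]
tcp_rot: [3.14, 0.001, 2.823]
ft_force: [-0.8, 4.7, 13.3]
finger_gap: 0.0002
gripper_force: 6.5
```

```bash
python3 spd.py 2
```

```text
21.65 ang hid(-32..26) F [-1.6  5.7 12.9] z 0.1102
21.7 ang hid(-32..26) F [-2.   5.6 13.3] z 0.1102
```

It has stopped firmly at the expected height for home. I back off and lift clear.

Request:
{"api": "send_rows", "payload": {
  "deltas": [
    [0, 0, 0, 0.2, 0],
    [0, 0, 0, 0.5, 0],
    [0, 0, 0, 2, 0],
    [0, 0, 0, 4, 0],
    [0, 0, 0, 7, 0]
  ]
}}

```text
time: 22.12
tcp_pos: [0.5575, -0.0766, 0.178]
tcp_rot: [-3.14, -0.004, 2.821]
ft_force: [0.7, 0.4, -0.2]
finger_gap: 0.0
gripper_force: 0.0
```

Request:
{"api": "send_rows", "payload": {
  "deltas": [
    [0, 0, -3, 3, 0],
    [0, 0, -6, 3, 0],
    [0, -2, -10, 3, 0],
    [0, -3, -13, 3, 0],
    [0, -4, -16, 3, 0]
  ]
}}

```text
time: 22.53
tcp_pos: [0.5175, -0.2389, 0.2093]
tcp_rot: [-3.141, -0.0, 2.82]
ft_force: [0.5, 0.0, 0.3]
finger_gap: -0.0001
gripper_force: 0.0
```

```bash
python3 spd.py 2
python3 - <<'E'
from h import *
a=arm.capture("side");b=arm.capture("top")
for n,p in(("side",a),("top",b)):
    for t in("pin_head","sleeve_mouth"): print(n,t,[(np.round(d["location"],1).tolist(),round(d["score"],2)) for d in arm.spot_in(p,t)][:4])
    print("exp head home",proj(p,(.559,-.0755,.085)),proj(p,(.559,-.0755,.096)),"raised",proj(p,(.559,-.0755,.103)))
hsv=cv2.cvtColor(a["frame"],cv2.COLOR_BGR2HSV)[120:160,262:292]; print("brass px",int(((hsv[...,0]>8)&(hsv[...,0]<28)&(hsv[...,1]>120)).sum()))
g=cv2.cvtColor(a["frame"],6); c=int(proj(a,(.559,-.0755,.085))[0]); print(g[115:165,c].tolist())
print(arm.state()["tcp_pos"])
E
```

```text
22.5833 ang 206.0 F [-3.2 -6.5  0. ] z 0.2095
22.6333 ang 203.2 F [-0.2  0.3 -0.1] z 0.2094
side pin_head [([304.3, 230.7], 0.67), ([277.1, 140.2], 0.63), ([247.7, 218.6], 0.51)]
side sleeve_mouth []
exp head home [275.7 139.2] [275.8 135.1] raised [275.9 132.4]
top pin_head [([286.0, 203.8], 0.52), ([316.0, 160.7], 0.41)]
top sleeve_mouth []
exp head home [183.9 162.4] [183.  160.9] raised [182.5 160. ]
brass px 0
[17, 17, 16, 16, 17, 15, 17, 16, 16, 16, 46, 20, 14, 45, 48, 49, 49, 39, 37, 38, 38, 37, 33, 28, 27, 16, 14, 13, 12, 10, 10, 14, 103, 113, 83, 79, 78, 78, 80, 80, 78, 79, 82, 81, 82, 162, 168, 168, 169, 123]
[ 0.51955449 -0.23494919  0.20900873]
```

Run:
```python
from h import *
a=arm.capture("side")
for i in range(5): arm.capture("wrist")
b=arm.capture("side")
print("head bottom front row exp",proj(a,(.559,-.0885,.074)))
d=cv2.absdiff(cv2.GaussianBlur(a["frame"],(5,5),0),cv2.GaussianBlur(b["frame"],(5,5),0)).max(2)[125:180,215:295]; print("max change",d.max())
print(arm.job_done())
```

```text
head bottom front row exp [276.5 146.9]
max change 18
the job is handed in; nothing more can be done
None
```

The job is handed in at about 23 s of robot time. The pin is through the disc's hole with its head home on the bracket, the disc looks at rest, and the robot is clear of everything. The wrist force while pressing peaked at about 13 N, and the other things were left untouched.

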